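Set the depth stop of the connector press with a setting block

TASK

Take the driver from its wooden rest and turn the press's stop screw clockwise until its sprung foot nips the setting block lightly, so that the block just drags (a nip of about 11 N, never a jam; turn the screw only with the driver). Stand the driver back in its rest, then draw the block out along its channel by the upright tab, against the drag, until it is clear of the foot, and leave it standing in the channel. Do not disturb the other things on the bench.

Things in the scene. Friction and masses are not known exactly. Their poses are not given: they have to be found in the camera images.
- stand: Fixed press stand: dark steel base plate 130 x 220 x 12 mm thick with an aluminium portal on it. Origin on the bench below the stop screw's axis, z up; the plate reaches from 65 mm on the -y side to 155 mm on the +y side of it (own y). The setting block lies on the plate and is drawn out toward the stand's +y.
- screw: Slotted stop screw on top of the portal. Origin on its vertical axis, 82 mm above the bench, at the underside of its square steel head (28 x 28 mm, 14 mm high, always at this height); own x points along the slot, z up. Turned clockwise seen from above, it lowers a flat white foot, 20 mm across, under the beam by 6 mm per rad; a spring in the foot gives 1 mm per 8 N (in all some 40 N of nip per rad).
- screw_slot (a point): Middle of the slot's mouth, level with the head's top, 96 mm above the bench. Slot 18.5 mm long, 6.2 mm wide, 10 mm deep, bevelled 1.5 mm. At the start the foot is 1.5 to 7 mm above the block, unknown (worn). Turning the screw freely takes 0.15 N m (some 0.13 is left on the driver when it pauses); each newton of nip adds about 0.007. It stays where left up to 25 N.
- block: Loose steel setting block, 0.35 to 0.7 kg: 30 mm wide (own x), 110 mm long (own y), 25 mm high, with an upright tab. Origin on its underside, at the start within 7 mm of the screw's axis; it reaches 20 mm to -y and 90 mm to +y of it. It is clear of the foot once its origin is some 35 mm from the screw's axis.
- block_tab (a point): Middle of the top of the block's upright tab. The tab is 12 mm thick (block's x), 26 mm long (block's y) and 32 mm high, and stands 75 mm from the block's origin toward +y; its top is 69 mm above the bench.
- rest: Fixed wooden rest for the driver, 70 x 70 mm, 70 mm high, with a 17 mm square hole, 66 mm deep, in the middle of its top. Origin below its middle, on the bench.
- driver: Loose flat-blade driver, 0.08 to 0.17 kg, standing blade down in the rest. Origin at the middle of the blade's end, own z up the shank. Blade 12 x 3 mm (own x, y), 14 mm long, its last 3 mm 9 x 2 mm; shank 12 mm thick up to 60 mm; collar 28 mm across from 60 to 66 mm, which lies on the rest's top when stowed (origin then 10 mm above the bench).
- spool: Bystander: loose white spool with a yellow winding, 90 mm across, 55 mm high. Origin in the middle of its underside.
- meter: Bystander: loose blue hand-held meter lying flat, 130 x 75 x 32 mm. Origin in the middle of its underside.
- bottle: Bystander: loose pale plastic bottle, 48 mm across, 110 mm high. Origin in the middle of its underside.
- portal (a point): Middle of the top of the stand's portal crossbeam, 79 mm above the bench, on the screw's axis. The beam is 102 mm along the stand's x and 34 mm along y; two posts stand centred 42 mm either side of the axis along x.
- channel (a point): Open (+y) end of the block's channel, on the base plate's top, 12 mm above the bench, 140 mm from the screw's axis along the stand's y. Two rails 8 mm high, inner faces 33 mm apart, run along y and guide the block.
- driver_handle (a point): Middle of the driver's black handle, 91 mm above the blade's end on its axis. The handle runs from 66 to 116 mm, is 34 mm wide along the driver's x and 16 mm thick along its y: grip it across the 16 mm.
Things that resemble listed ones, but are neither listed nor needed, are in the scene too. Several things have the shape of the block; the one meant has the colours described above.

How it is judged:
By the outcome, as a careful person would: the job done as asked, in the order asked, and still so for the second after the job is handed in, with the robot touching nothing.
It also fails if it takes over 70 s, if anything falls off the work surface, if the arm or the gripper's body presses on something with over 40 N, if the wrist force passes 120 N, or if a joint passes its speed limit or range.

ROBOT

A 7-joint arm with a two-finger parallel gripper is mounted at the origin on the work surface. World frame = base frame: x ahead of the robot, y to its left, z up, the work surface at z = 0. Lengths are in m, angles in rad, forces in N, time in s.
With the tool pointing down it reaches from about 0.425 to 0.825 m from the base axis. Payload 3.6 kg.
Tool frame: the origin (TCP) lies at the very end of the fingers, on their centre line; the grasp point (between the pads) lies 19 mm behind it; z points along the fingers, y is the line along which they close (so a half turn about z gives the same grasp; the last joint's range is limited). The gripper opens to 85 mm and grips with 20 to 120 N. Pads are 22 mm wide; open, the fingers measure 114 mm over their backs; the gripper's body (76 mm by 85 mm) begins 54 mm behind the grasp point. The pads swing forward as they close: fully open they stand 13 mm farther back than shut.
Start: joints at [1.109, 0.615, -0.013, 1.423, 0.008, 1.103, -0.04], TCP at [0.274, -0.589, 0.231] pointing down, gripper open.
Joint ranges: [-3.12, 3.12], [-0.3, 2.06], [-1.34, 1.32], [0.26, 2.42], [-1.36, 4.5], [0.01, 1.98], [-2.84, 2.84]. Speed limits (rad/s): [2.79, 2.79, 3.14, 3.14, 3.14, 3.14, 3.14].

INTERFACE

Orientations are given as a unit quaternion [w, x, y, z].
In Python, from station import bot gives the robot as it stands. The module is installed in compiled form; this text tells all that it offers.
- The arm moves only by the tool drive_tool, never from a script. Its argument "moves" is one flat list of numbers, 7 for each row, row after row: the shift along the world's x, y, z in mm, then the turn, a rotation vector about the world's x, y, z in rad, then the finger opening in mm, from 0 to 85.4. In form: [tx, ty, tz, ax, ay, az, grip, tx, ty, tz, ax, ay, az, grip, ...]. A call has exactly 5 rows; each row is the pose to reach, as a shift and turn from the pose commanded when the call began; what a row does not reach only later rows make up. A row lasts 1/8 s, in which the tool goes at most 62.5 mm and 10.7 degrees, less where a joint would pass 70% of its speed; a pose out of reach is approached as far as the arm can. A call with a gripper value outside its range is refused whole. The fingers move at their own pace and stop on an object; "newtons" is the grip in N (left out, the last holds). Time passes only in rows, so rows that repeat a pose let the fingers close, or fill a call up. It gives the time, the measured TCP pose, the force, the opening and the grip force at its end, in the units of the state.
- bot.read_state(): the state, without advancing time (a new reading comes with each control period).
- bot.read_camera(name): name is "scene" or "top" or "wrist"; returns a dict with "image" (384x512x3 uint8, red, green, blue), "mtx" (3x3 intrinsics, pixels), "rvec" (rotation vector, rad) and "tvec" (3), from world to camera coordinates, as OpenCV has them. Camera axes: x right, y down, z forward; pixel columns grow to the right and rows downward; lengths in m; the calibration is good to about 2 mm. A picture is of the moment at which its call begins. There is no depth.
- bot.close_job(): hands the job in; it is judged then, once.
The state is a dict: "time": time; "joint_pos": joint angles; "joint_vel": joint speeds; "tau": joint torques, N m; "ee_pos": TCP position; "tool_rot": TCP orientation; "force": force on the tool from outside, world axes, zero at the start; "torque": the same for the moment, N m; "finger_gap": finger opening in m; "grasp_force": force on a finger pad.
Only numpy, scipy, OpenCV 4.12 (cv2) and the standard library are available. Lean on these libraries where they do the work, as an engineer would, in place of code of your own. Each camera call takes 0.05 s, during which the arm holds its last target. There are 200 camera calls.

## Working session

There is one attempt and no reset: what is moved stays moved. The work goes in short steps, Python scripts to look and compute and a tool call to move; the robot and the scene stay as the last step left them, time stands still between calls to the robot, and variables do not carry over. Pictures are saved under pics/ and viewed, at most 10 in all, crops included, and the job is handed in when it is done.

Besides the shell and the picture viewer there is one more tool, called after "Emit:" in YAML: its name, and indented under it one key for each argument. drive_tool: Moves the arm, as the interface text tells. Its arguments: {"type":"object","properties":{"moves":{"type":"array","items":{"type":"number"}},"newtons":{"type":"number"}},"required":["moves"]}

```bash
mkdir -p pics; cat > h.py <<'E'
import numpy as np,cv2
from station import bot
def cam(n):
    c=bot.read_camera(n); R=cv2.Rodrigues(np.array(c['rvec'],float))[0]
    return c['image'],np.array(c['mtx']),R,np.array(c['tvec'],float).ravel()
def ray(c,px,z):
    _,K,R,t=c
    d=R.T@np.linalg.inv(K)@np.array([px[0],px[1],1.]); o=-R.T@t
    return o+d*(z-o[2])/d[2]
def proj(c,p):
    _,K,R,t=c; q=K@(R@np.array(p,float)+t); return q[:2]/q[2]
def save(c,n): cv2.imwrite('pics/'+n,c[0][:,:,::-1])
E
python3 - <<'E'
from h import *
import pickle
a=cam('scene');b=cam('top');w=cam('wrist')
pickle.dump((a,b,w),open('c0.pkl','wb'))
for c in (a,b,w): print(-c[2].T@c[3], c[1][0,0])
im=np.hstack([a[0],b[0]])
cv2.imwrite('pics/a.png',a[0][:,:,::-1]);cv2.imwrite('pics/b.png',cv2.resize(b[0][:,:,::-1],(796,597)))
s=bot.read_state();print({k:np.round(v,3).tolist() for k,v in s.items()})
E
```

```text
[ 1.06645785 -0.4643945   0.64419136] 404.18356823696035
[0.33373587 0.04668737 1.19336277] 455.24621971839196
[ 0.3411581  -0.5574033   0.37177632] 269.56635072739306
{'time': 0.15, 'joint_pos': [1.108, 0.616, -0.013, 1.425, 0.008, 1.103, -0.04], 'joint_vel': [-0.001, -0.001, 0.001, -0.007, -0.001, 0.001, -0.001], 'tau': [0.001, -46.966, 0.26, -17.125, 0.01, 0.007, -0.0], 'ee_pos': [0.274, -0.589, 0.23], 'tool_rot': [-0.001, 0.976, 0.216, -0.0], 'force': [0.21, -0.36, 0.417], 'torque': [0.023, 0.039, 0.012], 'grasp_force': 0.0, 'finger_gap': 0.086}
```

View pics/a.png

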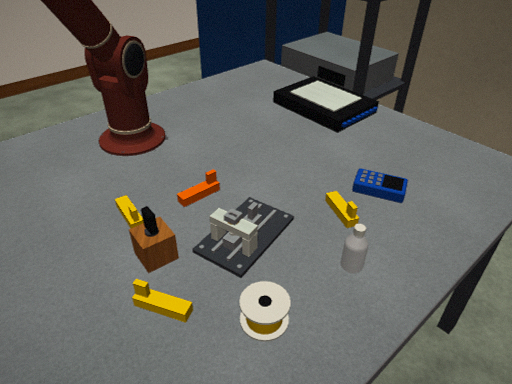

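View pics/b.png

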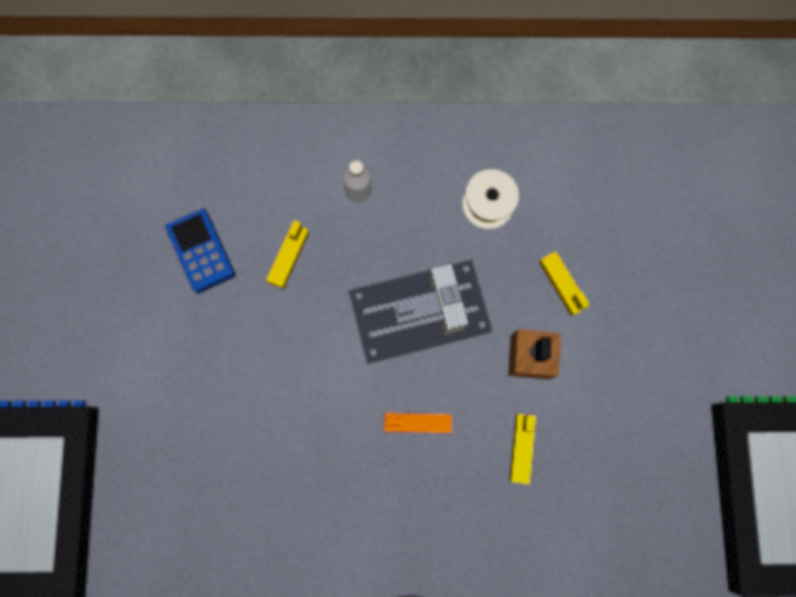

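The scene shows: rest with driver at about (152,235) scene / (540,352) top view; stand with portal at (240,232) / (425,310). Candidates for the block: steel one in the channel (top view ~(415,305)), orange (418,423), yellows (290,255), (565,283), (525,448). By the description, the steel one in the stand is meant. Next is a close crop.

```bash
python3 - <<'E'
from h import *
import pickle
a,b,w=pickle.load(open('c0.pkl','rb'))
A=cv2.resize(a[0][175:285,115:305],None,fx=4,fy=4,interpolation=2)[:300,:]
B=cv2.resize(b[0][160:250,215:370],None,fx=5,fy=5,interpolation=2)
A=cv2.resize(a[0][190:275,120:300],(800,378),interpolation=2)
cv2.imwrite('pics/crop.png',np.vstack([cv2.resize(b[0][165:245,220:365],(403,222),interpolation=2)[:, :400] if 0 else np.zeros((0,800,3),np.uint8),cv2.resize(b[0][163:247,220:365],(800,463),interpolation=2)])[:,:,::-1])
hsv=cv2.cvtColor(b[0],cv2.COLOR_RGB2HSV)
m=((b[0].max(2)<75)&(np.indices(b[0].shape[:2])[0]>150)).astype(np.uint8)
m[250:]=0;m[:,:215]=0;m[:,325:]=0
m=cv2.morphologyEx(m,cv2.MORPH_CLOSE,np.ones((3,3)))
cs=sorted(cv2.findContours(m,0,2)[0],key=cv2.contourArea)[-1]
r=cv2.minAreaRect(cs);print('plate',r)
P=[ray(b,p,.012) for p in cv2.boxPoints(r)];print(np.round(P,4));print([np.linalg.norm(P[i]-P[i-1]).round(4) for i in range(4)])
m=((hsv[...,0]<18)&(hsv[...,1]>110)&(hsv[...,2]<200)).astype(np.uint8);m[:205]=0;m[250:]=0;m[:,:322]=0;m[:,370:]=0
cs=sorted(cv2.findContours(m,0,2)[0],key=cv2.contourArea)[-1]
print('rest',cv2.minAreaRect(cs),cv2.boundingRect(cs))
print(b[0][190,250],proj(b,[.5,0,0]),proj(b,[.5,.1,0]))
E
```

```text
plate ((270.1470947265625, 200.08822631835938), (46.324302673339844, 80.76435852050781), 75.96376037597656)
[[ 0.5928  0.0941  0.012 ]
 [ 0.6461 -0.1158  0.012 ]
 [ 0.5238 -0.142   0.012 ]
 [ 0.473   0.0644  0.012 ]]
[np.float64(0.1235), np.float64(0.2166), np.float64(0.125), np.float64(0.2125)]
rest ((343.65167236328125, 227.3319854736328), (31.053756713867188, 29.152507781982422), 5.194429397583008) (328, 212, 32, 31)
[60 61 72] [261.00676123 222.5914273 ] [223.14418461 222.74898042]
```

View pics/crop.png

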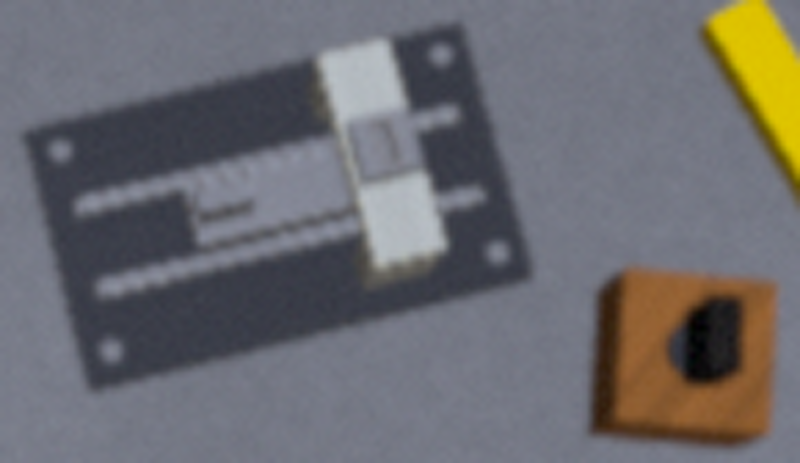

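The crop shows the slotted head at crop px (385,147), with the steel block and its tab at (225,205) drawing out to the left. The rest with the black driver handle is at (700,355). That confirms the steel block; the yellow and orange ones are decoys. I'll go closer with the wrist camera.

Emit:
drive_tool:
  moves: [20, 50, 0, 0, 0, 0, 85, 42, 100, -5, 0, 0, 0, 85, 63, 150, -10, 0, 0, 0, 85, 84, 200, -15, 0, 0, 0, 85, 105, 250, -20, 0, 0, 0, 85]

```text
time: 0.78
ee_pos: [0.3799, -0.3374, 0.2111]
tool_rot: [-0.0, 0.976, 0.216, 0.0]
force: [0.2, -0.5, 0.3]
finger_gap: 0.0847
grasp_force: 0.0
```

Emit:
drive_tool:
  moves: [20, 50, 0, 0, 0, 0, 85, 42, 100, -5, 0, 0, 0, 85, 63, 150, -10, 0, 0, 0, 85, 84, 197, -10, 0, 0, 0, 85, 84, 197, -10, 0, 0, 0, 85]

```text
time: 1.4
ee_pos: [0.4652, -0.1368, 0.2012]
tool_rot: [-0.001, 0.975, 0.221, 0.001]
force: [0.4, -1.6, -0.4]
finger_gap: 0.085
grasp_force: 0.0
```

```bash
python3 - <<'E'
from h import *
import pickle
w=cam('wrist');pickle.dump(w,open('w1.pkl','wb'))
cv2.imwrite('pics/w1.png',cv2.resize(w[0],(768,576),interpolation=2)[:,:,::-1])
s=bot.read_state();print({k:np.round(s[k],3).tolist() for k in ('time','ee_pos','tool_rot','joint_pos','force','torque')})
print(-w[2].T@w[3],w[2][2])
E
```

```text
{'time': 1.45, 'ee_pos': [0.464, -0.14, 0.201], 'tool_rot': [-0.0, 0.976, 0.219, -0.0], 'joint_pos': [0.302, 0.4, -0.075, 1.927, 0.039, 0.816, -0.923], 'force': [-0.262, -0.624, 0.118], 'torque': [-0.039, 0.048, -0.02]}
[ 0.53165668 -0.10505672  0.34288537] [-0.26215159 -0.12202418 -0.95728086]
```

View pics/w1.png

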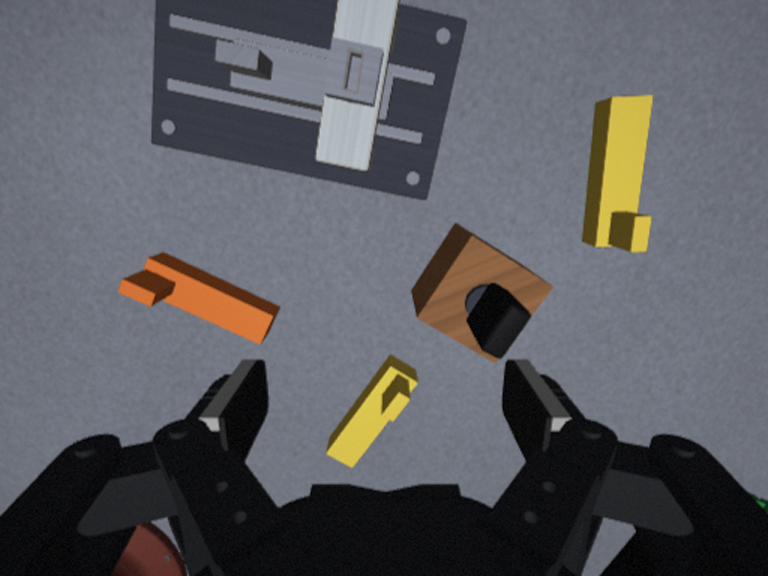

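Wrist view: slot at (353,72), steel block tab at (260,65), rest top centred near (485,297), driver handle's top around (500,320). I need zoomed crops of the slot and driver for the pixel work.

```bash
python3 - <<'E'
from h import *
import pickle
w=pickle.load(open('w1.pkl','rb'));im=w[0]
# crops: slot (x 210-270,y 20-75), handle (x270-372,y145-245), tab
S=cv2.resize(im[18:78,205:265],(400,400),interpolation=2)
H=cv2.resize(im[145:245,272:372],(400,400),interpolation=2)
T=cv2.resize(im[0:60,130:190],(400,400),interpolation=2)
H=np.clip(H.astype(int)*2,0,255).astype(np.uint8)
cv2.imwrite('pics/z1.png',np.hstack([S,H])[:,:,::-1])
g=cv2.cvtColor(im,cv2.COLOR_RGB2HSV)
m=((g[...,0]<20)&(g[...,1]>100)).astype(np.uint8);m[:140]=0;m[:,:270]=0;m[245:]=0;m[:,380:]=0
top=(m>0)&(im[...,0]>105)
print(im[190,325],im[180,290],im[225,320])
E
```

```text
[14 19 19] [59 38 22] [10 11 13]
```

View pics/z1.png

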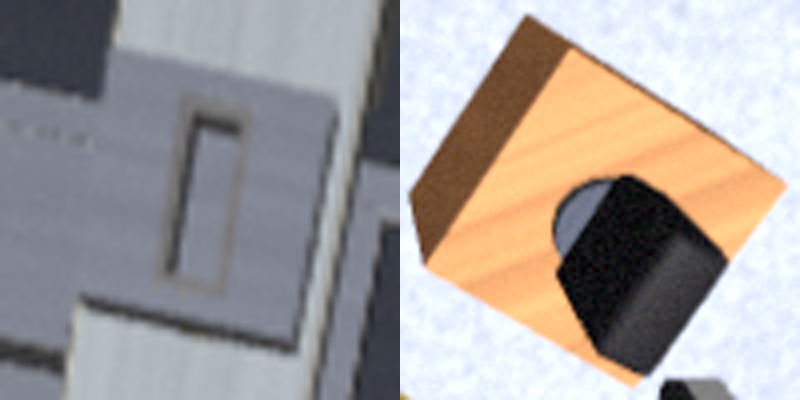

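```bash
python3 - <<'E'
from h import *
import pickle
w=pickle.load(open('w1.pkl','rb'))
def c(px,z,s,o): return np.array([ray(w,((p[0]+.5)/s+o[0]-.5,(p[1]+.5)/s+o[1]-.5),z)[:2] for p in px])
def rep(n,P):
    d=np.diff(np.vstack([P,P[:1]]),axis=0)
    print(n,'c',P.mean(0).round(4),'len',np.linalg.norm(d,axis=1).round(4),'ang',np.degrees(np.arctan2(d[:,1],d[:,0])).round(1))
rep('slot',c([(185,95),(245,105),(215,295),(158,280)],.096,60/9,(205,18))) if 0 else None
S=(20/3,(205,18))
rep('slot',c([(185,95),(245,105),(217,295),(158,282)],.096,*S))
rep('head',c([(118,48),(338,100),(298,350),(82,298)],.096,*S))
H=(4,(272,145))
rep('rest',c([(170,48),(385,185),(235,388),(27,265)],.070,*H))
rep('htop',c([(285,235),(328,262),(245,377),(200,352)],.126,*H))
# plate corners in 768 view
V=(1.5,(0,0))
rep('plate',c([(154,0),(467,18),(427,199),(152,143)],.012,*V))
# handle projected axis check
s=c([(284,235)],.126,*H)
E
```

```text
slot c [ 0.5695 -0.0663] len [0.0074 0.0214 0.0075 0.021 ] ang [ -72.9 -164.8  104.2   14.9]
head c [ 0.5694 -0.0675] len [0.0271 0.0284 0.0277 0.0281] ang [ -76.3 -164.7  103.1   14.2]
rest c [ 0.4794 -0.2075] len [0.0691 0.0686 0.0694 0.0683] ang [-96.  175.1  83.8  -5.1]
htop c [ 0.4794 -0.2074] len [0.0115 0.0312 0.012  0.0316] ang [-96.4 175.8  85.4  -5.1]
plate c [ 0.5513 -0.0252] len [0.2211 0.1281 0.2176 0.0963] ang [ -67.3 -165.5  104.4   15.3]
```

Every measurement matches the given sizes:

| Feature | Position (m) | Direction | Size check |
|---|---|---|---|
| Slot | (0.5695, -0.067) | 15° | head 28 mm |
| Rest | (0.4794, -0.2075) | – | 69 mm |
| Driver | same as rest | x at -5° | handle centre agrees with the rest centre |

I'll grasp with tool x at 175°, so that joint 7 keeps range for turning clockwise.

Emit:
drive_tool:
  moves: [3, -15, 0, 0, 0, 0.18, 60, 6, -30, 0, 0, 0, 0.36, 60, 9, -45, 0, 0, 0, 0.54, 60, 12, -60, 0, 0, 0, 0.72, 60, 15, -68, 0, 0, 0, 0.9, 60]

```text
time: 2.08
ee_pos: [0.477, -0.2136, 0.201]
tool_rot: [0.0, 0.785, 0.62, -0.001]
force: [-0.6, 0.3, 0.5]
finger_gap: 0.06
grasp_force: 0.0
```

Emit:
drive_tool:
  moves: [0, 0, 0, 0, 0, 0.18, 60, 0, 0, 0, 0, 0, 0.36, 60, 0, 0, 0, 0, 0, 0.54, 60, 0, 0, 0, 0, 0, 0.72, 60, 0, 0, 0, 0, 0, 0.9, 60]

```text
time: 2.7
ee_pos: [0.477, -0.2126, 0.2009]
tool_rot: [-0.0, 0.437, 0.9, -0.001]
force: [-0.3, 0.6, -0.6]
finger_gap: 0.0599
grasp_force: 0.0
```

Emit:
drive_tool:
  moves: [0, 0, 0, 0, 0, 0.18, 60, 0, 0, 0, 0, 0, 0.36, 60, 0, 0, 0, 0, 0, 0.54, 60, 0, 0, 0, 0, 0, 0.72, 60, 0, 0, 0, 0, 0, 0.81, 60]

```text
time: 3.32
ee_pos: [0.477, -0.2127, 0.2007]
tool_rot: [-0.001, 0.048, 0.999, -0.001]
force: [-0.0, -1.1, -0.2]
finger_gap: 0.06
grasp_force: 0.0
```

```bash
cat >> h.py <<'E'
def st():
    s=bot.read_state();q=s['tool_rot'];print('yaw',np.degrees(2*np.arctan2(q[2],q[1])).round(2),{k:np.round(s[k],4).tolist() for k in ('time','ee_pos','tool_rot','force','torque','finger_gap','grasp_force')},'j7',np.round(s['joint_pos'][6],2))
E
python3 - <<'E'
from h import *
import pickle
st();w=cam('wrist');pickle.dump(w,open('w2.pkl','wb'))
print(proj(w,[.4794,-.2075,.07]),proj(w,[.5695,-.067,.096]))
cv2.imwrite('pics/w2.png',w[0][:,:,::-1])
E
```

```text
yaw 174.48 {'time': 3.325, 'ee_pos': [0.477, -0.2127, 0.2007], 'tool_rot': [-0.0009, 0.0482, 0.9988, -0.0005], 'force': [-0.0349, -1.0695, -0.2122], 'torque': [-0.0067, -0.0149, 0.0422], 'finger_gap': 0.06, 'grasp_force': 0.0} j7 1.38
[261.24717827 187.53394023] [404.29520023 265.01779555]
```

View pics/w2.png

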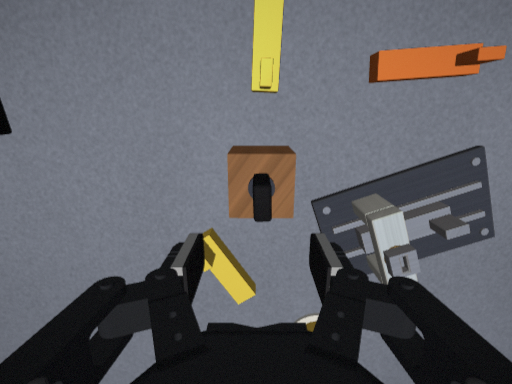

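The wrist view shows the rest's top centred at (262,187) and the slot at (404,264). My points project to (261,187.5) and (404,265), so they agree. I'll descend onto the handle.

Emit:
drive_tool:
  moves: [2, 5, -20, 0, 0, 0.009, 50, 2, 5, -60, 0, 0, 0.009, 50, 2, 5, -95, 0, 0, 0.009, 50, 2, 5, -115, 0, 0, 0.009, 50, 2, 5, -115, 0, 0, 0.009, 50]

```text
time: 4.0
ee_pos: [0.4784, -0.2066, 0.0847]
tool_rot: [-0.002, 0.045, 0.999, -0.0]
force: [0.5, 0.7, 0.4]
finger_gap: 0.0495
grasp_force: 0.0
```

Emit:
drive_tool:
  moves: [0, 0, 0, 0, 0, 0, 10, 0, 0, 0, 0, 0, 0, 10, 0, 0, 0, 0, 0, 0, 10, 0, 0, 0, 0, 0, 0, 10, 0, 0, 0, 0, 0, 0, 10]
  newtons: 70

```text
time: 4.62
ee_pos: [0.481, -0.2061, 0.0874]
tool_rot: [0.001, 0.044, 0.999, -0.001]
force: [-1.1, -1.1, 6.6]
finger_gap: 0.0156
grasp_force: 68.6
```

```bash
python3 -c "
from h import *
st()"
```

```text
yaw 174.99 {'time': 4.625, 'ee_pos': [0.481, -0.2061, 0.0874], 'tool_rot': [0.0008, 0.0437, 0.999, -0.001], 'force': [-1.1385, -1.1464, 6.6026], 'torque': [-0.317, 0.21, 0.0015], 'finger_gap': 0.0156, 'grasp_force': 68.5531} j7 1.23
```

Emit:
drive_tool:
  moves: [0, 0, 10, 0, 0, 0, 10, 0, 0, 35, 0, 0, 0, 10, 0, 0, 75, 0, 0, 0, 10, 0, 0, 115, 0, 0, 0, 10, 0, 0, 115, 0, 0, 0, 10]

```text
time: 5.25
ee_pos: [0.4824, -0.2047, 0.2044]
tool_rot: [0.003, 0.043, 0.999, -0.001]
force: [-0.4, -0.3, -2.1]
finger_gap: 0.015
grasp_force: 68.9
```

Emit:
drive_tool:
  moves: [18, 28, 0, 0, 0, 0.1, 10, 36, 56, 0, 0, 0, 0.2, 10, 54, 84, 0, 0, 0, 0.3, 10, 72, 112, 0, 0, 0, 0.35, 10, 72, 112, 0, 0, 0, 0.35, 10]

```text
time: 5.88
ee_pos: [0.5525, -0.0892, 0.2003]
tool_rot: [-0.0, -0.134, 0.991, 0.002]
force: [-0.7, 0.8, -1.8]
finger_gap: 0.0151
grasp_force: 68.8
```

```bash
python3 - <<'E'
from h import *
import pickle
st();w=cam('wrist');a=cam('scene');pickle.dump((w,a),open('w3.pkl','wb'))
st()
from scipy.spatial.transform import Rotation as Ro
s=bot.read_state();p=np.array(s['ee_pos']);
for c in (w,a):
    print(proj(c,p),proj(c,p-[0,0,.077]),proj(c,p-[0,0,.017]),proj(c,[.5695,-.067,.096]))
W=cv2.resize(w[0][150:300,150:350],(800,600),interpolation=2)
u,v=proj(a,p-[0,0,.04]).astype(int)
A=cv2.resize(a[0][v-50:v+50,u-50:u+50],(400,400),interpolation=2);print(u,v)
cv2.imwrite('pics/w3.png',np.hstack([cv2.resize(w[0][180:330,170:320],(400,400),interpolation=2),A])[:,:,::-1])
E
```

```text
yaw 195.44 {'time': 5.875, 'ee_pos': [0.5525, -0.0892, 0.2003], 'tool_rot': [-0.0004, -0.1343, 0.9909, 0.0018], 'force': [-0.7307, 0.8083, -1.7784], 'torque': [-0.0162, -0.0027, -0.0226], 'finger_gap': 0.0151, 'grasp_force': 68.7647} j7 1.45
yaw 195.11 {'time': 5.975, 'ee_pos': [0.5513, -0.0934, 0.2], 'tool_rot': [-0.0016, -0.1315, 0.9913, 0.0], 'force': [-0.7256, -0.0073, -1.8529], 'torque': [-0.0411, 0.0299, 0.0053], 'finger_gap': 0.0151, 'grasp_force': 68.765} j7 1.45
[249.20760875 240.91829342] [251.06796124 199.41663704] [249.75466833 228.71421984] [272.66094128 214.62311126]
[214.57254722 173.89134693] [216.53245111 205.09646186] [215.02567858 181.10599473] [232.67773921 213.94353726]
215 190
```

View pics/w3.png

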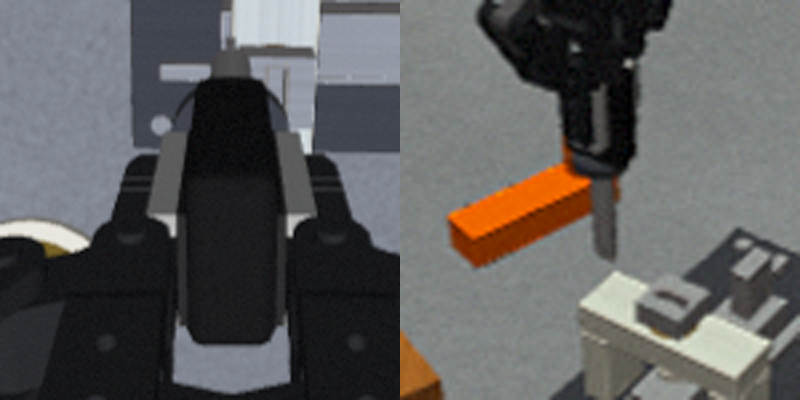

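```bash
python3 - <<'E'
from h import *
import pickle
w,a=pickle.load(open('w3.pkl','rb'))
p=np.array([.5525,-.0892,.2003])
print(proj(w,p-[0,0,.077]), proj(w,p-[0,0,.063]),proj(w,p-[0,0,.011]))
print('scene', proj(a,np.array([.5513,-.0934,.2])-[0,0,.077]))
print('tip at z .123 from wrist',ray(w,(256.2,194.2),.1233)-p)
# profile of tip in wrist image
w2=cam('wrist');g=cv2.cvtColor(w2[0],cv2.COLOR_RGB2GRAY)
st();p=np.array(bot.read_state()['ee_pos']);print(proj(w2,p-[0,0,.077]))
for r in range(186,206): print(r,g[r,242:268])
E
```

```text
[255.42247    202.04720598] [255.44699578 207.64888169] [255.57241435 236.2944214 ]
scene [216.53010604 205.0989612 ]
tip at z .123 from wrist [-0.00695255 -0.00123165 -0.077     ]
yaw 195.02 {'time': 6.025, 'ee_pos': [0.5512, -0.0943, 0.2001], 'tool_rot': [-0.0015, -0.1307, 0.9914, -0.0003], 'force': [0.633, 0.4591, -2.0899], 'torque': [0.0347, -0.0369, -0.0209], 'finger_gap': 0.0152, 'grasp_force': 68.7646} j7 1.45
[254.66193195 201.99544435]
186 [ 71  70  70  68  68  69  71  70  70  69  69  69  70  68  75 129 127 123
 119 166 200 208 212 213 209 210]
187 [ 69  68  69  72  68  68  70  70  69  71  70  70  71  66  82 157 152 148
 136 168 199 207 212 211 208 210]
188 [ 70  70  69  70  70  68  67  70  71  70  69  69  69  66  76 152 152 147
 137 172 200 209 213 211 209 212]
189 [ 70  69  70  68  71  71  69  74  71  71  68  69  69  68  81 152 153 150
 139 175 201 208 212 212 209 211]
190 [ 71  70  72  71  71  70  69  70  69  71  71  70  70  69  81 156 156 152
 142 180 200 208 213 212 210 211]
191 [ 70  71  70  69  70  67  70  69  70  69  70  71  71  71  88 157 155 151
 140 180 201 208 21
[... 842 characters left out ...]
76  78  80  82  81  80  79
  88 138 187 186 161 160 160 159]
200 [ 72  70  69  70  70  68  67  68  69  70  75  79  77  80  82  84  81  80
  79  87 139 162  81  84  83  83]
201 [ 69  68  70  69  69  68  70  69  68  75  76  75  77  81  82  84  82  80
  78  77  87 132  85  84  84  85]
202 [71 70 71 69 70 69 69 67 68 73 76 78 78 80 81 84 80 81 77 77 73 83 85 83
 85 84]
203 [ 70  67  70  69  67  69  66  66  69  73  76  76  77  81  81  83  81  79
  77  76  74  74 100 104 106 105]
204 [ 69  69  69  70  71  69  67  64  70  73  77  78  78  80  82  84  81  79
  78  77  73  82 125 139 142 141]
205 [ 77  77  77  75  75  76  74  65  67  74  76  77  78  81  82  83  80  79
  79  77  73  82 130 154 156 156]
```

```bash
python3 - <<'E'
from h import *
w=cam('wrist');p=np.array(bot.read_state()['ee_pos']);a=np.radians(195);X=np.array([np.cos(a),np.sin(a),0]);Y=np.array([-X[1],X[0],0])
print(p)
for o in (0,.002,.004):
  print(o,[proj(w,p+X*(o+n)-[0,0,z]).round(1).tolist() for n,z in ((.0045,.077),(.006,.074),(.006,.063))], 'slot',proj(w,[.5695,-.067,.096]).round(1))
print('Y 1mm',proj(w,p-Y*.001-[0,0,.077])-proj(w,p-[0,0,.077]))
g=cv2.cvtColor(w[0],cv2.COLOR_RGB2GRAY)
cv2.imwrite('pics/w4.png',cv2.resize(w[0][180:240,220:300],(800,600),interpolation=2)[:,:,::-1])
E
```

```text
[ 0.551333   -0.09468707  0.20034329]
0 [[255.2, 197.3], [255.2, 196.7], [255.2, 200.8]] slot [277.9 217.3]
0.002 [[255.2, 195.1], [255.2, 194.4], [255.2, 198.5]] slot [277.9 217.3]
0.004 [[255.2, 192.8], [255.2, 192.1], [255.2, 196.1]] slot [277.9 217.3]
Y 1mm [1.16900141e+00 6.27390789e-04]
```

View pics/w4.png

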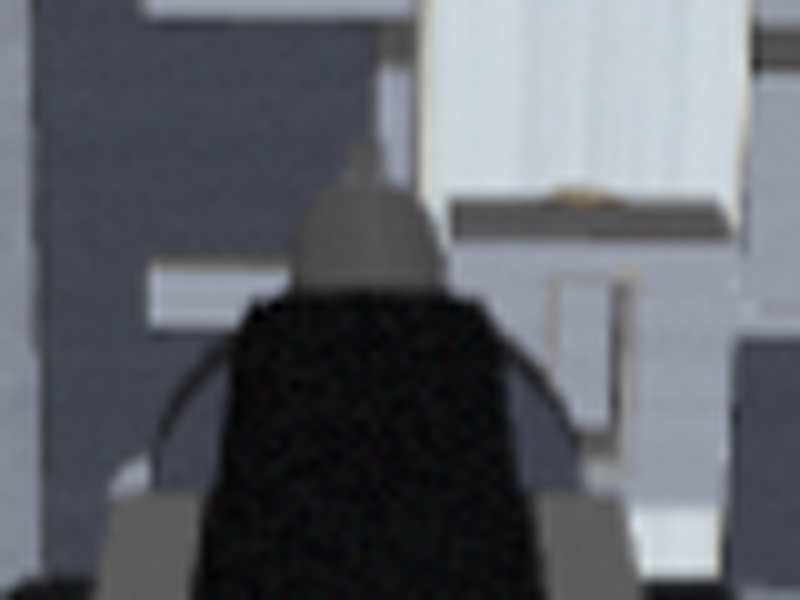

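Tip seen at (256,194), against a predicted (255,195) for a 2 mm offset along tool x. The slot is centred at (279,216.5). So the driver sits about 2.2 mm along tool x; I'll compensate and align above the slot.

Emit:
drive_tool:
  moves: [8, 12, 0, 0, 0, 0, 10, 20, 29, 0, 0, 0, 0, 10, 20, 29, 0, 0, 0, 0, 10, 20, 29, 0, 0, 0, 0, 10, 20, 29, -10, 0, 0, 0, 10]

```text
time: 6.7
ee_pos: [0.5726, -0.0651, 0.1915]
tool_rot: [0.001, -0.13, 0.991, -0.001]
force: [-0.2, 0.6, -1.7]
finger_gap: 0.0152
grasp_force: 68.8
```

```bash
python3 - <<'E'
from h import *
st();w=cam('wrist');st()
E
```

```text
yaw 195.0 {'time': 6.7, 'ee_pos': [0.5726, -0.0651, 0.1915], 'tool_rot': [0.0006, -0.1305, 0.9914, -0.0005], 'force': [-0.2291, 0.5706, -1.6954], 'torque': [0.0294, 0.0303, -0.0088], 'finger_gap': 0.0152, 'grasp_force': 68.7617} j7 1.39
yaw 195.0 {'time': 6.75, 'ee_pos': [0.5713, -0.0654, 0.1895], 'tool_rot': [-0.0014, -0.1306, 0.9914, -0.0002], 'force': [-1.7654, 0.0688, -3.0705], 'torque': [-0.0172, 0.0314, 0.0246], 'finger_gap': 0.0151, 'grasp_force': 68.7608} j7 1.39
```

Emit:
drive_tool:
  moves: [0, 0, -8, 0, 0, 0, 10, 0, 0, -14, 0, 0, 0, 10, 0, 0, -17, 0, 0, 0, 10, 0, 0, -20, 0, 0, 0, 10, 0, 0, -20, 0, 0, 0, 10]

```text
time: 7.38
ee_pos: [0.5723, -0.0642, 0.1711]
tool_rot: [-0.0, -0.131, 0.991, -0.0]
force: [-0.1, -0.8, -1.6]
finger_gap: 0.0152
grasp_force: 68.8
```

```bash
python3 -c "
from h import *
st()"
```

```text
yaw 195.09 {'time': 7.375, 'ee_pos': [0.5723, -0.0642, 0.1711], 'tool_rot': [-0.0002, -0.1313, 0.9913, -0.0], 'force': [-0.053, -0.814, -1.6367], 'torque': [-0.0109, -0.0188, -0.0068], 'finger_gap': 0.0152, 'grasp_force': 68.7604} j7 1.37
```

Emit:
drive_tool:
  moves: [0, 0, -2, 0, 0, 0, 10, 0, 0, -4, 0, 0, 0, 10, 0, 0, -6, 0, 0, 0, 10, 0, 0, -6, 0, 0, 0, 10, 0, 0, -6, 0, 0, 0, 10]

```text
time: 8.0
ee_pos: [0.5724, -0.0643, 0.1653]
tool_rot: [-0.0, -0.131, 0.991, -0.0]
force: [-0.4, -1.1, -2.0]
finger_gap: 0.0154
grasp_force: 68.8
```

```bash
python3 -c "
from h import *
st();bot.read_camera('top');st()"
```

```text
yaw 195.08 {'time': 8.0, 'ee_pos': [0.5724, -0.0643, 0.1653], 'tool_rot': [-0.0001, -0.1312, 0.9914, -0.0001], 'force': [-0.4496, -1.1214, -1.9704], 'torque': [-0.0816, -0.0395, -0.0056], 'finger_gap': 0.0154, 'grasp_force': 68.7698} j7 1.37
yaw 195.08 {'time': 8.05, 'ee_pos': [0.5723, -0.0643, 0.1653], 'tool_rot': [-0.0001, -0.1312, 0.9914, -0.0001], 'force': [-0.1166, -1.2001, -0.8972], 'torque': [-0.0947, 0.0531, 0.0412], 'finger_gap': 0.0156, 'grasp_force': 68.7701} j7 1.37
```

The blade is about 8 mm into the slot with no axial force. Now I'll turn clockwise, compensating for the axis offset.

Emit:
drive_tool:
  moves: [0, 0, 0, 0, 0, -0.08, 10, 0, 0, 0, 0, 0, -0.16, 10, 0, -0.5, 0, 0, 0, -0.24, 10, 0, -0.6, 0, 0, 0, -0.3, 10, 0, -0.7, 0, 0, 0, -0.36, 10]

```text
time: 8.68
ee_pos: [0.5722, -0.0662, 0.1652]
tool_rot: [-0.0, 0.05, 0.999, -0.001]
force: [-0.7, -1.8, -1.4]
finger_gap: 0.0154
grasp_force: 68.7
```

```bash
cat > t.py <<'E'
from h import *
T=[];Fo=[];A=[]
for i in range(8):
    s=bot.read_state();T.append(s['torque']);Fo.append(s['force']);q=s['tool_rot'];A.append(2*np.arctan2(q[2],q[1])%(2*np.pi));bot.read_camera('top')
T=np.array(T)
print('t',round(s['time'],2),'Tz',T[:,2].mean().round(4),'sd',T[:,2].std().round(3),T[:,2].round(3),'turned',round(np.radians(195.05)-np.mean(A),4),'F',np.mean(Fo,0).round(1),'p',np.round(s['ee_pos'],4),'gap',s['finger_gap'])
E
python3 t.py
```

```text
t 9.03 Tz 0.0259 sd 0.023 [ 0.004 -0.003  0.039  0.056  0.004  0.027  0.017  0.063] turned 0.3601 F [-0.2 -2.6 -1.7] p [ 0.5722 -0.066   0.1652] gap 0.01519626713614844
```

Emit:
drive_tool:
  moves: [0, -0.1, 0, 0, 0, -0.04, 10, 0, -0.2, 0, 0, 0, -0.08, 10, 0, -0.3, 0, 0, 0, -0.12, 10, 0, -0.3, 0, 0, 0, -0.15, 10, 0, -0.3, 0, 0, 0, -0.15, 10]

```text
time: 9.7
ee_pos: [0.5721, -0.0662, 0.1652]
tool_rot: [-0.0, 0.124, 0.992, -0.001]
force: [-1.1, -4.9, -1.4]
finger_gap: 0.0152
grasp_force: 68.6
```

```bash
python3 t.py
```

```text
t 10.05 Tz 0.125 sd 0.03 [0.159 0.087 0.111 0.147 0.101 0.097 0.125 0.174] turned 0.5108 F [-0.8 -5.4 -1.4] p [ 0.5721 -0.0662  0.1652] gap 0.015451693242631898
```

Emit:
drive_tool:
  moves: [0, -0.7, 0, 0, 0, -0.03, 10, 0, -0.9, 0, 0, 0, -0.06, 10, 0, -1, 0, 0, 0, -0.09, 10, 0, -1, 0, 0, 0, -0.1, 10, 0, -1, 0, 0, 0, -0.1, 10]

```text
time: 10.72
ee_pos: [0.5721, -0.0665, 0.1652]
tool_rot: [-0.0, 0.173, 0.985, -0.0]
force: [-0.2, -4.4, -1.5]
finger_gap: 0.0152
grasp_force: 68.8
```

```bash
python3 t.py
```

```text
t 11.07 Tz 0.1669 sd 0.019 [0.204 0.155 0.173 0.173 0.17  0.176 0.133 0.153] turned 0.6105 F [-1.1 -5.2 -1.4] p [ 0.5721 -0.0665  0.1652] gap 0.015201851887781252
```

Emit:
drive_tool:
  moves: [0, -0.5, 0, 0, 0, -0.02, 10, 0, -1, 0, 0, 0, -0.04, 10, 0, -1.5, 0, 0, 0, -0.06, 10, 0, -1.5, 0, 0, 0, -0.06, 10, 0, -1.5, 0, 0, 0, -0.06, 10]

```text
time: 11.75
ee_pos: [0.5722, -0.0669, 0.1652]
tool_rot: [-0.0, 0.202, 0.979, 0.0]
force: [-1.0, -2.7, -2.3]
finger_gap: 0.0151
grasp_force: 68.9
```

```bash
python3 t.py
```

```text
t 12.1 Tz 0.1557 sd 0.033 [0.114 0.204 0.152 0.127 0.175 0.168 0.113 0.192] turned 0.669 F [-1.7 -1.7 -2. ] p [ 0.5722 -0.0671  0.1652] gap 0.01529133707884796
```

Emit:
drive_tool:
  moves: [0, 0, 0, 0, 0, -0.03, 10, -0.1, -0.2, 0, 0, 0, -0.06, 10, -0.1, -0.3, 0, 0, 0, -0.09, 10, -0.1, -0.3, 0, 0, 0, -0.1, 10, -0.1, -0.3, 0, 0, 0, -0.1, 10]

```text
time: 12.78
ee_pos: [0.5723, -0.0674, 0.1653]
tool_rot: [-0.0, 0.251, 0.968, 0.0]
force: [-2.8, 0.8, -2.7]
finger_gap: 0.0155
grasp_force: 68.7
```

```bash
python3 t.py
```

```text
t 13.12 Tz 0.1274 sd 0.029 [0.126 0.103 0.132 0.095 0.157 0.112 0.187 0.108] turned 0.7691 F [-1.9  1.3 -3.1] p [ 0.5723 -0.0675  0.1653] gap 0.015585437206830992
```

Emit:
drive_tool:
  moves: [0, 0, 0, 0, 0, -0.03, 10, -0.1, 0, 0, 0, 0, -0.06, 10, -0.2, -0.1, 0, 0, 0, -0.09, 10, -0.2, -0.1, 0, 0, 0, -0.12, 10, -0.2, -0.1, 0, 0, 0, -0.12, 10]

```text
time: 13.8
ee_pos: [0.5722, -0.0678, 0.1653]
tool_rot: [0.0, 0.308, 0.951, 0.0]
force: [-2.0, 2.5, -5.0]
finger_gap: 0.0151
grasp_force: 68.6
```

```bash
python3 t.py
```

```text
t 14.15 Tz 0.1427 sd 0.021 [0.147 0.142 0.123 0.115 0.142 0.186 0.162 0.125] turned 0.8893 F [-1.5  2.7 -4.5] p [ 0.5722 -0.0679  0.1653] gap 0.014903648099095392
```

Emit:
drive_tool:
  moves: [0, 0, 0, 0, 0, -0.03, 10, -0.1, 0, 0, 0, 0, -0.06, 10, -0.2, 0.1, 0, 0, 0, -0.09, 10, -0.2, 0.1, 0, 0, 0, -0.1, 10, -0.2, 0.1, 0, 0, 0, -0.1, 10]

```text
time: 14.82
ee_pos: [0.5721, -0.068, 0.1653]
tool_rot: [0.0, 0.355, 0.935, 0.0]
force: [-1.1, 2.9, -5.1]
finger_gap: 0.0153
grasp_force: 68.6
```

```bash
python3 t.py
```

```text
t 15.18 Tz 0.1667 sd 0.03 [0.16  0.102 0.207 0.159 0.177 0.149 0.185 0.194] turned 0.9894 F [-0.8  2.5 -4.9] p [ 0.5721 -0.068   0.1653] gap 0.015435699557974109
```

Emit:
drive_tool:
  moves: [0, 0, 0, 0, 0, -0.02, 10, -0.1, 0, 0, 0, 0, -0.04, 10, -0.2, 0.1, 0, 0, 0, -0.06, 10, -0.2, 0.1, 0, 0, 0, -0.08, 10, -0.2, 0.1, 0, 0, 0, -0.08, 10]

```text
time: 15.85
ee_pos: [0.5718, -0.0681, 0.1653]
tool_rot: [0.0, 0.393, 0.92, -0.0]
force: [-0.5, 3.1, -5.5]
finger_gap: 0.0151
grasp_force: 68.5
```

```bash
python3 t.py
```

```text
t 16.2 Tz 0.1458 sd 0.028 [0.128 0.174 0.124 0.199 0.127 0.131 0.168 0.115] turned 1.0695 F [ 0.4  2.5 -5.3] p [ 0.5718 -0.068   0.1653] gap 0.015108178346982082
```

Emit:
drive_tool:
  moves: [0, 0, 0, 0, 0, -0.03, 10, -0.1, 0, 0, 0, 0, -0.06, 10, -0.2, 0, 0, 0, 0, -0.09, 10, -0.2, 0, 0, 0, 0, -0.1, 10, -0.2, 0, 0, 0, 0, -0.1, 10]

```text
time: 16.88
ee_pos: [0.5716, -0.0681, 0.1654]
tool_rot: [0.0, 0.438, 0.899, -0.0]
force: [1.3, 1.3, -6.1]
finger_gap: 0.0153
grasp_force: 68.5
```

```bash
python3 t.py
```

```text
t 17.23 Tz 0.1383 sd 0.015 [0.14  0.154 0.152 0.143 0.15  0.113 0.138 0.116] turned 1.1695 F [ 1.   1.3 -5.3] p [ 0.5716 -0.0681  0.1654] gap 0.015333863212907153
```

Emit:
drive_tool:
  moves: [0, 0, 0, 0, 0, -0.03, 10, -0.1, 0, 0, 0, 0, -0.06, 10, -0.2, 0, 0, 0, 0, -0.09, 10, -0.2, 0, 0, 0, 0, -0.1, 10, -0.2, 0, 0, 0, 0, -0.1, 10]

```text
time: 17.9
ee_pos: [0.5714, -0.0681, 0.1654]
tool_rot: [0.0, 0.482, 0.876, -0.0]
force: [2.4, 0.3, -4.3]
finger_gap: 0.015
grasp_force: 68.5
```

```bash
python3 t.py
```

```text
t 18.25 Tz 0.1359 sd 0.028 [0.087 0.099 0.131 0.154 0.145 0.154 0.177 0.141] turned 1.2695 F [ 1.5  0.6 -5.5] p [ 0.5714 -0.0681  0.1653] gap 0.015363574723599298
```

Emit:
drive_tool:
  moves: [0, 0, 0, 0, 0, -0.03, 10, -0.1, 0, 0, 0, 0, -0.06, 10, -0.2, 0.1, 0, 0, 0, -0.09, 10, -0.2, 0.1, 0, 0, 0, -0.1, 10, -0.2, 0.1, 0, 0, 0, -0.1, 10]

```text
time: 18.92
ee_pos: [0.5712, -0.0681, 0.1653]
tool_rot: [0.0, 0.526, 0.851, -0.0]
force: [1.7, 0.5, -5.1]
finger_gap: 0.0153
grasp_force: 68.5
```

```bash
python3 t.py
```

```text
t 19.27 Tz 0.1405 sd 0.025 [0.151 0.163 0.11  0.116 0.177 0.158 0.106 0.143] turned 1.3695 F [ 1.8 -0.4 -5.5] p [ 0.5712 -0.068   0.1654] gap 0.015355335196126706
```

Emit:
drive_tool:
  moves: [0, 0, 0, 0, 0, -0.03, 10, -0.1, 0, 0, 0, 0, -0.06, 10, -0.2, 0.1, 0, 0, 0, -0.09, 10, -0.2, 0.1, 0, 0, 0, -0.1, 10, -0.2, 0.1, 0, 0, 0, -0.1, 10]

```text
time: 19.95
ee_pos: [0.571, -0.068, 0.1653]
tool_rot: [0.0, 0.568, 0.823, -0.0]
force: [3.3, -2.1, -5.2]
finger_gap: 0.015
grasp_force: 68.5
```

```bash
python3 t.py
```

```text
t 20.3 Tz 0.1409 sd 0.031 [0.124 0.168 0.126 0.124 0.123 0.196 0.095 0.17 ] turned 1.4696 F [ 2.6 -1.6 -4.9] p [ 0.571  -0.0679  0.1653] gap 0.015116749896325669
```

Emit:
drive_tool:
  moves: [0, 0, 0, 0, 0, -0.03, 10, -0.1, 0, 0, 0, 0, -0.06, 10, -0.2, 0, 0, 0, 0, -0.09, 10, -0.2, 0, 0, 0, 0, -0.1, 10, -0.2, 0, 0, 0, 0, -0.1, 10]

```text
time: 20.98
ee_pos: [0.5708, -0.0679, 0.1653]
tool_rot: [0.0, 0.608, 0.794, -0.0]
force: [3.1, -2.3, -4.6]
finger_gap: 0.0152
grasp_force: 68.5
```

```bash
sed -i 's/range(8)/range(6)/' t.py; python3 t.py
```

```text
t 21.23 Tz 0.1275 sd 0.023 [0.117 0.17  0.104 0.116 0.111 0.147] turned 1.5695 F [ 3.2 -2.5 -5.3] p [ 0.5708 -0.0679  0.1653] gap 0.015159448534660516
```

```bash
python3 - <<'E'
from h import *
a=cam('scene');w=cam('wrist')
u,v=proj(a,[.57,-.067,.08]).astype(int);print(u,v)
A=cv2.resize(a[0][v-25:v+35,u-40:u+40],(800,600),interpolation=2)
W=w[0][150:300,150:350]
W=np.clip(cv2.resize(W,(800,600),interpolation=2).astype(int)*1.3,0,255).astype(np.uint8)
cv2.imwrite('pics/s5.png',np.hstack([cv2.resize(A,(400,300)),cv2.resize(W,(400,300))])[:,:,::-1])
E
```

```text
233 219
```

View pics/s5.png

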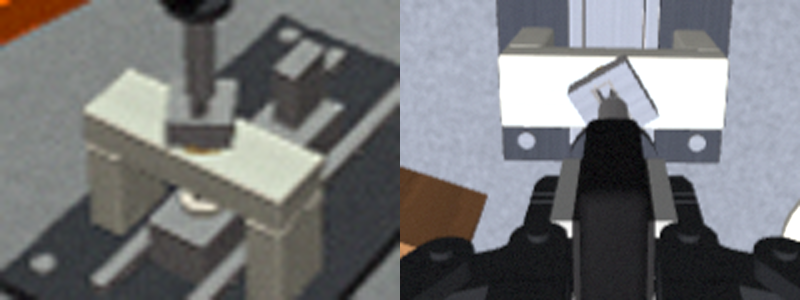

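The scene crop shows the white foot at (200,195), close above the block. The wrist view shows the head lagging the driver by about 0.5 rad of play, so the screw has turned only about 1.05 rad. I'll carry on in smaller steps.

Emit:
drive_tool:
  moves: [0, 0, 0, 0, 0, -0.03, 10, -0.1, 0, 0, 0, 0, -0.06, 10, -0.2, 0.1, 0, 0, 0, -0.08, 10, -0.2, 0.1, 0, 0, 0, -0.08, 10, -0.2, 0.1, 0, 0, 0, -0.08, 10]

```text
time: 22.0
ee_pos: [0.5706, -0.0678, 0.1654]
tool_rot: [0.0, 0.639, 0.769, -0.0]
force: [3.9, -3.1, -5.4]
finger_gap: 0.0152
grasp_force: 68.5
```

```bash
python3 t.py
```

```text
t 22.25 Tz 0.1446 sd 0.024 [0.127 0.157 0.131 0.112 0.157 0.183] turned 1.6495 F [ 3.8 -3.3 -5.1] p [ 0.5706 -0.0678  0.1653] gap 0.015343935225794351
```

Emit:
drive_tool:
  moves: [0, 0, 0, 0, 0, -0.03, 10, -0.1, 0, 0, 0, 0, -0.06, 10, -0.3, 0.2, 0, 0, 0, -0.08, 10, -0.3, 0.2, 0, 0, 0, -0.08, 10, -0.3, 0.2, 0, 0, 0, -0.08, 10]

```text
time: 22.92
ee_pos: [0.5704, -0.0678, 0.1653]
tool_rot: [0.0, 0.67, 0.743, 0.0]
force: [4.7, -4.6, -5.5]
finger_gap: 0.0155
grasp_force: 68.5
```

```bash
python3 t.py
```

```text
t 23.18 Tz 0.1804 sd 0.028 [0.23  0.193 0.182 0.18  0.14  0.158] turned 1.7302 F [ 4.  -4.  -5.4] p [ 0.5705 -0.0678  0.1654] gap 0.01550055454951608
```

Emit:
drive_tool:
  moves: [0, 0, 0, 0, 0, -0.02, 10, -0.1, 0, 0, 0, 0, -0.04, 10, -0.1, 0.1, 0, 0, 0, -0.06, 10, -0.1, 0.1, 0, 0, 0, -0.06, 10, -0.1, 0.1, 0, 0, 0, -0.06, 10]

```text
time: 23.85
ee_pos: [0.5704, -0.0678, 0.1654]
tool_rot: [0.0, 0.692, 0.722, -0.0]
force: [4.1, -3.3, -6.2]
finger_gap: 0.0152
grasp_force: 68.5
```

```bash
python3 t.py
```

```text
t 24.1 Tz 0.1911 sd 0.031 [0.219 0.162 0.186 0.203 0.232 0.145] turned 1.7902 F [ 4.2 -3.9 -5.6] p [ 0.5704 -0.0678  0.1654] gap 0.01518565062536308
```

Emit:
drive_tool:
  moves: [0, 0, 0, 0, 0, -0.02, 10, -0.1, 0, 0, 0, 0, -0.04, 10, -0.1, 0.1, 0, 0, 0, -0.06, 10, -0.1, 0.1, 0, 0, 0, -0.06, 10, -0.1, 0.1, 0, 0, 0, -0.06, 10]

```text
time: 24.78
ee_pos: [0.5703, -0.0678, 0.1654]
tool_rot: [0.001, 0.713, 0.701, -0.0]
force: [4.1, -4.0, -5.1]
finger_gap: 0.0153
grasp_force: 68.5
```

```bash
sed -i 's/range(6)/range(10)/' t.py; python3 t.py
```

```text
t 25.23 Tz 0.1988 sd 0.032 [0.19  0.242 0.222 0.152 0.179 0.226 0.246 0.166 0.194 0.171] turned 1.8502 F [ 3.8 -4.1 -4.8] p [ 0.5703 -0.0678  0.1654] gap 0.015301367159128717
```

Averaged fit: contact at about 1.62 rad of driver turn and a nip of about 9 N now. One more 0.04 rad, then I'll relieve the torque and lift.

Emit:
drive_tool:
  moves: [0, 0, 0, 0, 0, -0.02, 10, -0.1, 0.1, 0, 0, 0, -0.04, 10, -0.1, 0.1, 0, 0, 0, -0.04, 10, -0.1, 0.1, 0, 0, 0, -0.04, 10, -0.1, 0.1, 0, 0, 0, -0.04, 10]

```text
time: 25.9
ee_pos: [0.5701, -0.0676, 0.1654]
tool_rot: [0.0, 0.727, 0.687, -0.0]
force: [4.0, -4.8, -4.5]
finger_gap: 0.0152
grasp_force: 68.6
```

```bash
sed -i 's/range(10)/range(6)/' t.py; python3 t.py
```

```text
t 26.15 Tz 0.1662 sd 0.023 [0.116 0.169 0.174 0.182 0.171 0.185] turned 1.8903 F [ 3.3 -4.2 -4.5] p [ 0.5701 -0.0676  0.1654] gap 0.015322136106464108
```

Emit:
drive_tool:
  moves: [0, 0, 0, 0, 0, 0.1, 10, 0, 0, 0, 0, 0, 0.2, 10, 0, 0, 0, 0, 0, 0.3, 10, 0, 0, 0, 0, 0, 0.4, 10, 0, 0, 0, 0, 0, 0.4, 10]

```text
time: 26.82
ee_pos: [0.5693, -0.0655, 0.1657]
tool_rot: [-0.001, 0.576, 0.817, 0.001]
force: [0.1, -1.1, -1.0]
finger_gap: 0.0153
grasp_force: 69.1
```

```bash
python3 -c "
from h import *
st()"
```

```text
yaw 109.63 {'time': 26.825, 'ee_pos': [0.5693, -0.0655, 0.1657], 'tool_rot': [-0.0013, 0.5762, 0.8173, 0.0006], 'force': [0.1198, -1.1177, -1.0339], 'torque': [-0.1111, -0.3012, -0.0115], 'finger_gap': 0.0153, 'grasp_force': 69.1223} j7 0.15
```

The last torque reading was low, so I'll re-engage for one better-averaged check before leaving the screw.

Emit:
drive_tool:
  moves: [0.1, -0.4, 0, 0, 0, -0.1, 10, 0.3, -0.8, 0, 0, 0, -0.2, 10, 0.5, -1.2, 0, 0, 0, -0.3, 10, 0.7, -1.6, 0, 0, 0, -0.4, 10, 0.8, -2, 0, 0, 0, -0.42, 10]

```text
time: 27.45
ee_pos: [0.5695, -0.0666, 0.1655]
tool_rot: [-0.002, 0.733, 0.68, -0.0]
force: [-0.7, 0.9, 1.1]
finger_gap: 0.0149
grasp_force: 69.4
```

```bash
sed -i 's/range(6)/range(12)/' t.py; python3 t.py
```

```text
t 28.0 Tz 0.2072 sd 0.037 [0.268 0.194 0.242 0.218 0.239 0.177 0.154 0.148 0.23  0.202 0.242 0.172] turned 1.9082 F [-2.5  3.5  3. ] p [ 0.5698 -0.0672  0.1654] gap 0.015402642548867253
```

The average is 0.207 N m, which is about 10–11 N of nip and agrees with the fit. I'll back off the play and lift out.

Emit:
drive_tool:
  moves: [-0.2, 0.4, 0, 0, 0, 0.1, 10, -0.4, 1, 0, 0, 0, 0.2, 10, -0.6, 1.5, 0, 0, 0, 0.3, 10, -0.8, 2, 0, 0, 0, 0.42, 10, -0.8, 2, 3, 0, 0, 0.42, 10]

```text
time: 28.68
ee_pos: [0.5703, -0.0686, 0.1677]
tool_rot: [0.0, 0.577, 0.817, -0.0]
force: [1.4, -0.0, -2.5]
finger_gap: 0.0155
grasp_force: 69.0
```

Emit:
drive_tool:
  moves: [0, 0, 4, 0, 0, 0, 10, 0, 0, 10, 0, 0, 0, 10, 0, 0, 18, 0, 0, 0, 10, 0, 0, 30, 0, 0, 0, 10, 0, 0, 40, 0, 0, 0, 10]

```text
time: 29.3
ee_pos: [0.5702, -0.0671, 0.2095]
tool_rot: [0.0, 0.576, 0.818, 0.0]
force: [0.7, 0.2, -0.6]
finger_gap: 0.0152
grasp_force: 69.1
```

Emit:
drive_tool:
  moves: [-20, -28, 0, 0, 0, 0.18, 10, -40, -56, 0, 0, 0, 0.36, 10, -60, -84, 0, 0, 0, 0.54, 10, -75, -115, 0, 0, 0, 0.72, 10, -90, -140, 0, 0, 0, 0.9, 10]

```text
time: 29.92
ee_pos: [0.4793, -0.2088, 0.2089]
tool_rot: [0.0, 0.16, 0.987, -0.001]
force: [0.3, -0.8, -0.8]
finger_gap: 0.0152
grasp_force: 69.1
```

```bash
python3 -c "
from h import *
st();bot.read_camera('top');st()"
```

```text
yaw 161.54 {'time': 29.925, 'ee_pos': [0.4793, -0.2088, 0.2089], 'tool_rot': [0.0003, 0.1604, 0.987, -0.0006], 'force': [0.2852, -0.7791, -0.7682], 'torque': [0.0301, -0.0189, -0.0097], 'finger_gap': 0.0152, 'grasp_force': 69.0895} j7 1.22
yaw 161.37 {'time': 29.975, 'ee_pos': [0.4764, -0.214, 0.2081], 'tool_rot': [-0.0016, 0.1619, 0.9868, -0.0027], 'force': [-1.8067, -2.4468, -2.487], 'torque': [-0.2868, 0.1862, 0.0029], 'finger_gap': 0.0149, 'grasp_force': 69.0854} j7 1.22
```

Emit:
drive_tool:
  moves: [0, 0, 0, 0, 0, 0.12, 10, 0, 0, 0, 0, 0, 0.235, 10, 0, 0, 0, 0, 0, 0.235, 10, 0, 0, 0, 0, 0, 0.235, 10, 0, 0, 0, 0, 0, 0.235, 10]

```text
time: 30.6
ee_pos: [0.48, -0.207, 0.2085]
tool_rot: [0.0, 0.046, 0.999, -0.0]
force: [-0.2, -0.8, -0.9]
finger_gap: 0.015
grasp_force: 69.1
```

```bash
python3 - <<'E'
from h import *
st();w=cam('wrist');a=cam('scene');st()
p=np.array(bot.read_state()['ee_pos']);a2=np.radians(175);X=np.array([np.cos(a2),np.sin(a2),0])
t=p+X*.0022-[0,0,.077]
print('tip pred wrist/scene',proj(w,t+X*.0045),proj(a,t))
import pickle;pickle.dump((w,a,p),open('w5.pkl','wb'))
g=cv2.cvtColor(w[0],cv2.COLOR_RGB2HSV)
m=((g[...,0]<20)&(g[...,1]>100)&(w[0][...,0]>0)).astype(np.uint8)
W=cv2.resize(w[0][140:240,200:320],(480,400),interpolation=2)
u,v=proj(a,t).astype(int)
A=cv2.resize(a[0][v-30:v+50,u-32:u+32],(320,400),interpolation=2);print(u,v)
print('rest proj',proj(w,[.4794,-.2075,.07]),proj(a,[.4794,-.2075,.07]))
cv2.imwrite('pics/w5.png',np.hstack([W,A])[:,:,::-1])
E
```

```text
yaw 174.69 {'time': 30.6, 'ee_pos': [0.48, -0.207, 0.2085], 'tool_rot': [0.0, 0.0463, 0.9989, -0.0002], 'force': [-0.1959, -0.7587, -0.9461], 'torque': [0.0278, 0.0075, -0.0016], 'finger_gap': 0.015, 'grasp_force': 69.1319} j7 1.41
yaw 174.72 {'time': 30.7, 'ee_pos': [0.4799, -0.207, 0.2084], 'tool_rot': [-0.0, 0.0461, 0.9989, -0.0001], 'force': [0.3428, -0.4093, -1.6755], 'torque': [0.0108, -0.0022, 0.002], 'finger_gap': 0.0152, 'grasp_force': 69.1321} j7 1.41
tip pred wrist/scene [255.85825241 194.59750095] [147.3722605  208.43357195]
147 208
rest proj [255.45599267 183.18766629] [152.08929773 231.90572291]
```

View pics/w5.png

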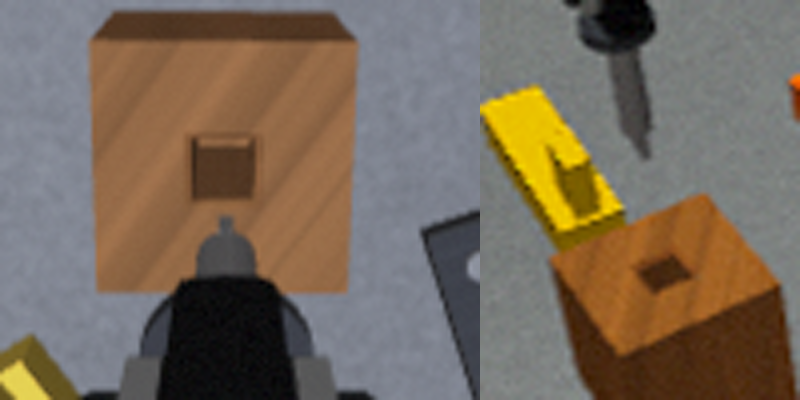

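The wrist crop shows the tip at (256.5,194) as predicted, and the hole centred at (256,181.6), within about 1 mm of my point. I'll make a small correction and lower the driver.

Emit:
drive_tool:
  moves: [1, -0.7, -15, 0, 0, 0.005, 10, 1, -0.7, -40, 0, 0, 0.005, 10, 1, -0.7, -60, 0, 0, 0.005, 10, 1, -0.7, -72, 0, 0, 0.005, 10, 1, -0.7, -80, 0, 0, 0.005, 10]

```text
time: 31.32
ee_pos: [0.4808, -0.2077, 0.1274]
tool_rot: [-0.0, 0.043, 0.999, 0.0]
force: [0.8, -0.0, -2.1]
finger_gap: 0.0154
grasp_force: 69.1
```

```bash
python3 -c "
from h import *
st()"
```

```text
yaw 175.04 {'time': 31.325, 'ee_pos': [0.4808, -0.2077, 0.1274], 'tool_rot': [-0.0004, 0.0433, 0.9991, 0.0002], 'force': [0.7939, -0.0137, -2.0703], 'torque': [-0.0161, -0.0379, 0.0059], 'finger_gap': 0.0154, 'grasp_force': 69.1277} j7 1.32
```

Entered freely (tip at z≈0.05). On down.

Emit:
drive_tool:
  moves: [0, 0, -12, 0, 0, 0, 10, 0, 0, -25, 0, 0, 0, 10, 0, 0, -34, 0, 0, 0, 10, 0, 0, -39, 0, 0, 0, 10, 0, 0, -39, 0, 0, 0, 10]

```text
time: 31.95
ee_pos: [0.4808, -0.2077, 0.089]
tool_rot: [-0.0, 0.043, 0.999, 0.0]
force: [0.1, 0.1, -2.1]
finger_gap: 0.015
grasp_force: 69.1
```

```bash
python3 -c "
from h import *
st()"
```

```text
yaw 175.04 {'time': 31.95, 'ee_pos': [0.4808, -0.2077, 0.089], 'tool_rot': [-0.0002, 0.0433, 0.9991, 0.0001], 'force': [0.1444, 0.0783, -2.0677], 'torque': [0.0153, -0.0607, 0.0], 'finger_gap': 0.015, 'grasp_force': 69.1279} j7 1.27
```

Emit:
drive_tool:
  moves: [0, 0, -1.5, 0, 0, 0, 10, 0, 0, -1.5, 0, 0, 0, 45, 0, 0, -1.5, 0, 0, 0, 45, 0, 0, -1.5, 0, 0, 0, 45, 0, 0, 10, 0, 0, 0, 45]

```text
time: 32.58
ee_pos: [0.4803, -0.2077, 0.0992]
tool_rot: [-0.001, 0.043, 0.999, 0.0]
force: [-1.2, -0.5, 1.0]
finger_gap: 0.0449
grasp_force: 0.0
```

Emit:
drive_tool:
  moves: [0, 0, 40, 0, 0, 0, 45, 0, 0, 90, 0, 0, 0, 45, 10, 40, 110, 0, 0, -0.18, 45, 25, 95, 110, 0, 0, -0.36, 45, 40, 145, 110, 0, 0, -0.54, 45]

```text
time: 33.2
ee_pos: [0.5215, -0.0611, 0.2108]
tool_rot: [0.001, 0.311, 0.95, 0.0]
force: [0.7, -0.4, -0.8]
finger_gap: 0.0452
grasp_force: 0.0
```

Emit:
drive_tool:
  moves: [5, 30, 0, 0, 0, -0.18, 45, 15, 40, 0, 0, 0, -0.36, 45, 29, 46, 0, 0, 0, -0.54, 45, 29, 46, 0, 0, 0, -0.69, 45, 29, 46, 0, 0, 0, -0.69, 45]

```text
time: 33.83
ee_pos: [0.55, -0.0162, 0.21]
tool_rot: [0.0, 0.611, 0.792, 0.0]
force: [-0.3, 0.5, -0.2]
finger_gap: 0.045
grasp_force: 0.0
```

```bash
python3 - <<'E'
from h import *
import pickle
st();w=cam('wrist');st();pickle.dump(w,open('w6.pkl','wb'))
w1=pickle.load(open('w1.pkl','rb'));print('w1 tab',ray(w1,(158,36.7),.069))
y=np.array([-.254,.967,0])
print('exp',proj(w,np.array([.5695,-.0667,.069])+.075*y),'screw',proj(w,[.5695,-.0667,.096]),'rest',proj(w,[.4794,-.2075,.126]))
g=cv2.cvtColor(w[0],cv2.COLOR_RGB2GRAY)
cv2.imwrite('pics/w6.png',cv2.resize(w[0],(768,576),interpolation=2)[:,:,::-1])
E
```

```text
yaw 104.71 {'time': 33.825, 'ee_pos': [0.55, -0.0162, 0.21], 'tool_rot': [0.0003, 0.6108, 0.7918, 0.0002], 'force': [-0.2889, 0.465, -0.16], 'torque': [-0.0103, -0.0024, 0.0257], 'finger_gap': 0.045, 'grasp_force': 0.0} j7 0.02
yaw 104.73 {'time': 33.875, 'ee_pos': [0.5498, -0.0165, 0.2099], 'tool_rot': [0.0002, 0.6106, 0.7919, 0.0002], 'force': [-0.1249, -0.4277, -0.1042], 'torque': [0.0384, 0.0115, 0.0219], 'finger_gap': 0.0449, 'grasp_force': 0.0} j7 0.02
w1 tab [0.5513181 0.0039224 0.069    ]
exp [262.32440888 163.73776907] screw [262.39932823 239.46612219] rest [146.37961588 349.22694254]
```

View pics/w6.png

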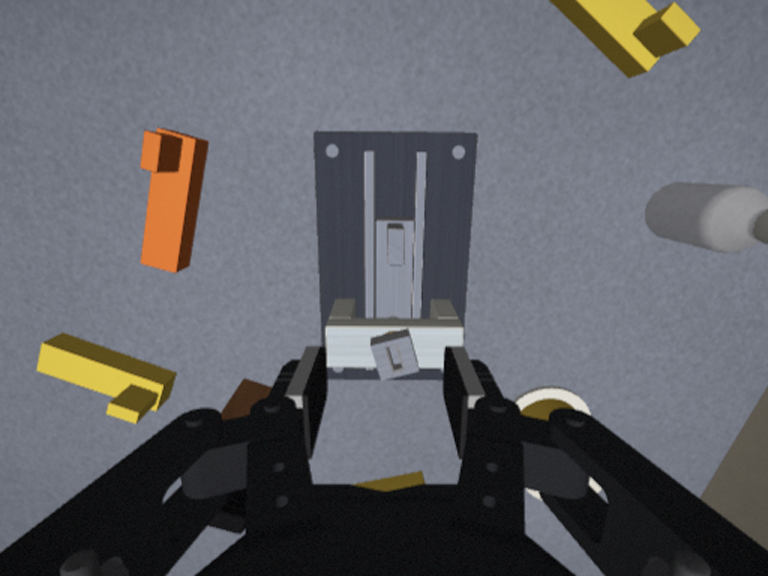

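The wrist view shows the tab's top at (396,245), aligned with the channel and about 75 mm from the screw, with the screw head turned. That was the 11th view, one over the limit, so I won't view any more. Down to the tab.

Emit:
drive_tool:
  moves: [1.6, 22, -40, 0, 0, 0, 45, 1.6, 22, -90, 0, 0, 0, 45, 1.6, 22, -130, 0, 0, 0, 45, 1.6, 22, -161, 0, 0, 0, 45, 1.6, 22, -161, 0, 0, 0, 45]

```text
time: 34.5
ee_pos: [0.5496, 0.0049, 0.0465]
tool_rot: [-0.002, 0.611, 0.791, -0.002]
force: [0.2, 0.5, -0.1]
finger_gap: 0.0448
grasp_force: 0.0
```

Emit:
drive_tool:
  moves: [0, 0, 0, 0, 0, 0, 25, 0, 0, 0, 0, 0, 0, 5, 0, 0, 0, 0, 0, 0, 5, 0, 0, 0, 0, 0, 0, 5, 0, 0, 0, 0, 0, 0, 5]
  newtons: 50

```text
time: 35.12
ee_pos: [0.5524, 0.0052, 0.0502]
tool_rot: [0.001, 0.612, 0.791, 0.001]
force: [-0.8, -0.7, 6.1]
finger_gap: 0.0105
grasp_force: 50.7
```

```bash
python3 -c "
from h import *
st()"
```

```text
yaw 104.49 {'time': 35.125, 'ee_pos': [0.5524, 0.0052, 0.0502], 'tool_rot': [0.0011, 0.6123, 0.7907, 0.0008], 'force': [-0.8207, -0.6601, 6.1207], 'torque': [-0.0009, 0.2925, -0.2303], 'finger_gap': 0.0105, 'grasp_force': 50.6828} j7 -0.14
```

Emit:
drive_tool:
  moves: [-1, 3.8, 0, 0, 0, 0, 5, -2, 7.7, 0, 0, 0, 0, 5, -3, 11.5, 0, 0, 0, 0, 5, -4, 15.4, 0, 0, 0, 0, 5, -5, 19.3, 0, 0, 0, 0, 5]

```text
time: 35.75
ee_pos: [0.5497, 0.0162, 0.0502]
tool_rot: [0.005, 0.614, 0.789, -0.002]
force: [3.2, -11.5, 4.9]
finger_gap: 0.011
grasp_force: 50.5
```

```bash
python3 -c "
from h import *
st()"
```

```text
yaw 104.2 {'time': 35.75, 'ee_pos': [0.5497, 0.0162, 0.0502], 'tool_rot': [0.0054, 0.6143, 0.7891, -0.0022], 'force': [3.1839, -11.5196, 4.9112], 'torque': [-2.2064, -0.4664, 0.0046], 'finger_gap': 0.011, 'grasp_force': 50.4747} j7 -0.17
```

It drags at about 12 N and is sliding. I'll continue.

Emit:
drive_tool:
  moves: [-1, 3.8, 0, 0, 0, 0, 5, -2, 7.7, 0, 0, 0, 0, 5, -3, 11.5, 0, 0, 0, 0, 5, -4, 15.4, 0, 0, 0, 0, 5, -5, 19.3, 0, 0, 0, 0, 5]

```text
time: 36.38
ee_pos: [0.5445, 0.0372, 0.0502]
tool_rot: [0.005, 0.614, 0.789, -0.001]
force: [0.1, -5.0, 1.7]
finger_gap: 0.0107
grasp_force: 49.8
```

Emit:
drive_tool:
  moves: [-0.5, 1.9, 0, 0, 0, 0, 5, -1, 3.8, 0, 0, 0, 0, 5, -1.5, 5.8, 0, 0, 0, 0, 5, -1.5, 5.8, 0, 0, 0, 0, 5, -1.5, 5.8, 0, 0, 0, 0, 5]

```text
time: 37.0
ee_pos: [0.5422, 0.0475, 0.0501]
tool_rot: [0.003, 0.612, 0.791, 0.0]
force: [1.2, -3.1, 6.7]
finger_gap: 0.0106
grasp_force: 50.6
```

```bash
python3 -c "
from h import *
st()"
```

```text
yaw 104.49 {'time': 37.0, 'ee_pos': [0.5422, 0.0475, 0.0501], 'tool_rot': [0.0026, 0.6123, 0.7906, 0.0005], 'force': [1.1921, -3.144, 6.704], 'torque': [-0.8003, -0.1022, 0.0323], 'finger_gap': 0.0106, 'grasp_force': 50.6227} j7 -0.22
```

Drawn 43.5 mm, and the drag has fallen away. I'll release and retreat.

Emit:
drive_tool:
  moves: [0, 0, 0, 0, 0, 0, 25, 0, 0, 0, 0, 0, 0, 45, 0, 0, 0, 0, 0, 0, 45, 0, 0, 20, 0, 0, 0, 45, 0, 0, 60, 0, 0, 0, 45]

```text
time: 37.62
ee_pos: [0.5384, 0.0496, 0.1074]
tool_rot: [-0.002, 0.612, 0.791, -0.002]
force: [0.6, 0.4, -0.2]
finger_gap: 0.045
grasp_force: 0.0
```

Emit:
drive_tool:
  moves: [0, 0, 40, 0, 0, 0, 45, 0, 0, 90, 0, 0, 0, 45, -30, 0, 110, 0, 0, 0, 45, -60, 0, 110, 0, 0, 0, 45, -60, 0, 110, 0, 0, 0, 45]

```text
time: 38.25
ee_pos: [0.4778, 0.0498, 0.2185]
tool_rot: [-0.0, 0.611, 0.791, -0.001]
force: [0.6, 0.3, -0.6]
finger_gap: 0.0449
grasp_force: 0.0
```

```bash
python3 - <<'E'
from h import *
import pickle
st();b=cam('top');a0,b0,_=pickle.load(open('c0.pkl','rb'));a=cam('scene')
# compare bystanders: difference blobs before/after
for n,x,y in (('top',b0,b),('scene',a0,a)):
    d=(np.abs(x[0].astype(int)-y[0]).max(2)>45).astype(np.uint8)
    k,_,s,c=cv2.connectedComponentsWithStats(cv2.dilate(d,np.ones((3,3))))
    print(n,[(s[i].tolist(),c[i].round().tolist()) for i in range(1,k) if s[i,4]>25])
yv=np.array([-.254,.967,0])
for q in (a,b): print('tab exp',proj(q,np.array([.5695,-.0667,.069])+.118*yv),'handle top',proj(q,[.4794,-.2075,.126]))
def hand(c,p):
    u,v=proj(c,p).astype(int);g=c[0][v-15:v+16,u-15:u+16].max(2);r,cc=np.where(g<35);return (u-15+cc.mean(),v-15+r.mean(),len(r))
for n,x,y in (('top',b0,b),('scene',a0,a)): print(n,hand(x,[.4794,-.2075,.1]),hand(y,[.4794,-.2075,.1]))
E
```

```text
yaw 104.65 {'time': 38.25, 'ee_pos': [0.4778, 0.0498, 0.2185], 'tool_rot': [-0.0003, 0.6112, 0.7915, -0.0008], 'force': [0.6054, 0.3198, -0.5867], 'torque': [0.0033, -0.0219, 0.0129], 'finger_gap': 0.0449, 'grasp_force': 0.0} j7 -0.11
top [([206, 154, 192, 230, 15671], [289.0, 283.0])]
scene [([40, 0, 106, 68, 3671], [98.0, 26.0]), ([226, 0, 40, 58, 1447], [245.0, 30.0]), ([215, 57, 64, 75, 2763], [247.0, 91.0]), ([141, 60, 8, 25, 118], [146.0, 71.0]), ([89, 69, 52, 24, 424], [111.0, 79.0]), ([247, 194, 25, 27, 398], [258.0, 207.0]), ([139, 209, 6, 12, 42], [142.0, 215.0]), ([222, 211, 21, 13, 146], [231.0, 217.0]), ([142, 222, 5, 7, 26], [144.0, 225.0]), ([222, 231, 19, 13, 175], [231.0, 237.0])]
tab exp [262.75619564 194.90495432] handle top [147.92143379 211.08349622]
tab exp [242.9998907  203.24452893] handle top [350.49731391 223.49220831]
top (np.float64(348.1020408163265), np.float64(224.72448979591837), 98) (np.float64(346.7910447761194), np.float64(224.88059701492537), 67)
scene (np.float64(149.3356401384083), np.float64(221.02768166089965), 289) (np.float64(149.78947368421052), np.float64(221.08070175438596), 285)
```

Compared with the start image, only the block, the screw head and foot, and a small slack shift of the driver have changed. The driver is seated at its original height and the bystanders are unmoved. I'll hand in the job.

```bash
python3 -c "
from h import *
print(bot.close_job())"
```

```text
the job is handed in; nothing more can be done
None
```

The job is handed in at about 38 s: nip about 10 N as estimated from noisy torque readings, driver back in its rest, block drawn about 43 mm clear and standing in the channel, bystanders unmoved; I viewed 11 pictures, one over the limit of 10.

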